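# Rotate the wood-stain stock in the finishing corner

### The arm

A 6-joint arm with a two-finger parallel gripper is mounted at the origin on the work surface. World frame = base frame: x ahead of the robot, y to its left, z up, the work surface at z = 0. Lengths are in m, angles in rad, forces in N, time in s.
With the tool pointing down it reaches from about 0.275 to 0.75 m from the base axis. Payload 10.2 kg.
Tool frame: the origin (TCP) lies on the centre line of the jaws, within the pads' length; the fingertips stand 11 mm ahead of it and the grasp point (between the pads) lies 8 mm behind it; z points along the fingers, y is the line along which they close (so a half turn about z gives the same grasp; the last joint's range is limited). The gripper opens to 85 mm and grips with 20 to 120 N. Pads are 22 mm wide; open, the fingers measure 114 mm over their backs; the gripper's body (76 mm by 85 mm) begins 54 mm behind the grasp point. The pads swing forward as they close: fully open they stand 13 mm farther back than shut.
Start: joints at [0.939, 0.313, 1.498, -0, 1.331, -0.223], TCP at [0.209, 0.482, 0.242] pointing down, gripper open.
Joint ranges: [-2.94, 2.94], [-0.97, 2.17], [0.19, 2.56], [-1.23, 4.37], [0.02, 3.11], [-2.88, 2.88]. Speed limits (rad/s): [2.39, 2.39, 3.01, 3.14, 3.14, 3.14].

### API

Orientations are given as a rotation vector (axis times angle).
In Python, from rig import env gives the robot as it stands. The module is installed in compiled form; this text tells all that it offers.
- The arm moves only by the tool arm_command, never from a script. Its argument "increments" is a list that holds one entry, the list of rows, each a list of 4 numbers: the shift along the tool's x, y, z in mm, then the turn about the tool's z in rad. A call has 1 to 5 rows; each row shifts and turns the commanded pose from where the row before left it, along the tool's axes as they then stand; what a row does not reach is not made up. A row lasts 1/10 s, in which the tool goes at most 50 mm and 8.59 degrees, less where a joint would pass 70% of its speed; a pose out of reach is approached as far as the arm can. A call with a gripper value outside its range is refused whole. "jaw" is the opening, from 0 (shut) to 1 (fully open), set as the call begins (left out, the last holds). The fingers move at their own pace and stop on an object; "newtons" is the grip in N (left out, the last holds). Time passes only in rows, so rows that do not move let the fingers close. It gives the time, the measured TCP pose, the force, the opening and the grip force at its end, in the units of the state.
- env.sense(): the state, without advancing time (a new reading comes with each control period).
- env.grab_frame(name): name is "side" or "top"; returns a dict with "pixels" (480x640x3 uint8, red, green, blue), "camera_matrix" (3x3 intrinsics, pixels), "cam_to_world" (4x4, takes a point from camera to world coordinates). Camera axes: x right, y up, looking along -z (the intrinsics and any distortion apply to the point x, -y, -z); pixel columns grow to the right and rows downward; lengths in m; the calibration is good to about 2 mm. A picture is of the moment at which its call begins. There is no depth.
- env.finish_job(): hands the job in; it is judged then, once.
The state is a dict: "time": time; "joint_pos": joint angles; "joint_vel": joint speeds; "effort": joint torques, N m; "position": TCP position; "tool_rot": TCP orientation; "ft_force": force on the tool from outside, world axes, zero at the start; "moment": the same for the moment, N m; "width": finger opening in m; "grip_force": force on a finger pad.
Only numpy, scipy, OpenCV 4.12 (cv2) and the standard library are available. Lean on these libraries where they do the work, as an engineer would, in place of code of your own. Each camera call takes 0.05 s, during which the arm holds its last target. There are 200 camera calls.

### The job

Restock the two tin trays so that the older stock is used first: in each tray bring the old, drip-stained tin forward onto the front ring (the end with the coloured plate, nearer the robot) and stand the new full-size tin of the same colour behind it on the rear ring. Keep all four tins upright, and leave the red tin and the small blue sample tin where they are.

Things in the scene. Friction and masses are not known exactly. Their poses are not given: they have to be found in the camera images.
- tray_blue: Fixed black open tray, 220 long (x), 86 wide, 74 inside (y), floor 6 thick, walls to 18, blue plate 14 thick, 28 high at its front end (-x, nearer the robot) and blue patch mid-floor. Origin: centre of underside, on the bench; x from front to rear, z up. White rings 66 across mark the places: front x = -50, rear x = +50, y = 0. A tin standing in it has its centre at z = 43.5 (all mm).
- old_blue_c (a point): Old, opened blue tin, upright cylinder 54 mm across and 75 mm high, about 0.2 to 0.4 kg: blue body without a label, dark brown lid with a blue spot and brown drips down the side. Stands loose in the blue tray, its centre 20 to 55 mm behind the middle of the tray. Point: its centre, 37.5 mm above its underside; z is its axis.
- new_blue_c (a point): New, unopened blue tin, upright cylinder 54 mm across and 75 mm high, about 0.2 to 0.4 kg: blue body with a white paper label band, bright steel lid with a blue spot. Stands loose on the bench beside the trays. Point: its centre, 37.5 mm above its underside; z is its axis.
- tray_green: Fixed black open tray, 220 long (x), 86 wide, 74 inside (y), floor 6 thick, walls to 18, green plate 14 thick, 28 high at its front end (-x, nearer the robot) and green patch mid-floor. Origin: centre of underside, on the bench; x from front to rear, z up. White rings 66 across mark the places: front x = -50, rear x = +50, y = 0. A tin standing in it has its centre at z = 43.5 (all mm).
- old_green_c (a point): Old, opened green tin, upright cylinder 54 mm across and 75 mm high, about 0.2 to 0.4 kg: green body without a label, dark brown lid with a green spot and brown drips down the side. Stands loose in the green tray, its centre 20 to 55 mm behind the middle of the tray. Point: its centre, 37.5 mm above its underside; z is its axis.
- new_green_c (a point): New, unopened green tin, upright cylinder 54 mm across and 75 mm high, about 0.2 to 0.4 kg: green body with a white paper label band, bright steel lid with a green spot. Stands loose on the bench beside the trays. Point: its centre, 37.5 mm above its underside; z is its axis.
- red_tin_c (a point): Red tin, not wanted: upright, 54 mm across, 75 mm high, steel lid with a red spot, loose on the bench. To be left where it stands. Point: its centre, 37.5 mm above its underside.
- small_blue_c (a point): Small blue sample tin, not wanted: upright, only 38 mm across and 48 mm high, steel lid with a blue spot, loose on the bench. To be left where it stands. Point: its centre, 24 mm above its underside.
Things that resemble listed ones, but are neither listed nor needed, are in the scene too. What is shaped like the part that bears new_green_c but purple or turquoise is not meant.

How it is judged:
At the end, for the whole second after the job is handed in: In each tray the old tin of its colour stands on the front place and the new full-size tin of its colour on the rear place: centre within 15 mm along and 13 mm across the tray, height within 6 mm of standing on the floor, upright within 0.1 rad, released and at rest (x of old_blue_c in the frame of tray_blue between -0.065 and -0.035 m and y of old_blue_c in the frame of tray_blue between -0.013 and 0.013 m and z of old_blue_c in the frame of tray_blue between 0.0375 and 0.0495 m and angle between each of old_blue_c, new_blue_c, old_green_c, new_green_c's own z axis and vertical below 0.1 rad and x of new_blue_c in the frame of tray_blue between 0.035 and 0.065 m and y of new_blue_c in the frame of tray_blue between -0.013 and 0.013 m and z of new_blue_c in the frame of tray_blue between 0.0375 and 0.0495 m and x of old_green_c in the frame of tray_green between -0.065 and -0.035 m and y of old_green_c in the frame of tray_green between -0.013 and 0.013 m and z of old_green_c in the frame of tray_green between 0.0375 and 0.0495 m and x of new_green_c in the frame of tray_green between 0.035 and 0.065 m and y of new_green_c in the frame of tray_green between -0.013 and 0.013 m and z of new_green_c in the frame of tray_green between 0.0375 and 0.0495 m and linear speed of each of old_blue, old_green, new_blue, new_green below 0.02 m/s); the robot touches nothing.
It fails at once if one of the four tins to be moved is tipped over (more than about 35 degrees) (angle between any of old_blue_c, old_green_c, new_blue_c, new_green_c's own z axis and vertical above 0.6 rad).
It fails at once if the red tin or the small blue tin is shifted by more than 30 mm (distance of any of red_tin_c, small_blue_c from where it was at the start of the episode above 0.03 m).
It also fails if it takes over 102 s, if anything falls off the work surface, if the arm or the gripper's body presses on something with over 40 N, if the wrist force passes 120 N, or if a joint passes its speed limit or range.

## Working session

There is one attempt and no reset: what is moved stays moved. The work goes in short steps, Python scripts to look and compute and a tool call to move; the robot and the scene stay as the last step left them, time stands still between calls to the robot, and variables do not carry over. Pictures are saved under pics/ and viewed, at most 14 in all, crops included, and the job is handed in when it is done.

Besides the shell and the picture viewer there is one more tool, called after "Call:" as name([rows], argument=value, ...), one row to a line, values as JSON. arm_command: Moves the arm, as the interface text tells. Its arguments: {"type":"object","properties":{"increments":{"type":"array","items":{"type":"array","items":{"type":"array","items":{"type":"number"}}}},"jaw":{"type":"number"},"newtons":{"type":"number"}},"required":["increments"]}

```bash
mkdir -p pics; ls; cat > h.py <<'E'
from rig import env
import cv2, numpy as np
def grab(n, save=None):
    f=env.grab_frame(n)
    if save: cv2.imwrite('pics/'+save, f['pixels'][:,:,::-1])
    return f
def ray(f,u,v,z):
    K=np.array(f['camera_matrix']);T=np.array(f['cam_to_world'])
    d=np.linalg.inv(K)@[u,v,1]; d=T[:3,:3]@[d[0],-d[1],-d[2]]; o=T[:3,3]
    return o+d*(z-o[2])/d[2]
def proj(f,p):
    K=np.array(f['camera_matrix']);T=np.array(f['cam_to_world'])
    c=T[:3,:3].T@(np.array(p)-T[:3,3]); q=K@[c[0],-c[1],-c[2]]; return q[:2]/q[2]
E
python3 - <<'E'
from h import *
for n in('top','side'):
    f=grab(n,n+'0.png'); print(n,{k:(np.round(v,3).tolist() if k!='pixels' else 0) for k,v in f.items()})
s=env.sense(); print(s)
E
```

```text
pics
top {'pixels': 0, 'camera_matrix': [[434.46, 0.0, 316.403], [0.0, 434.46, 237.307], [0.0, 0.0, 1.0]], 'cam_to_world': [[-0.007, 0.992, -0.125, 0.322], [-1.0, -0.008, -0.01, 0.034], [-0.011, 0.125, 0.992, 1.079], [0.0, 0.0, 0.0, 1.0]]}
side {'pixels': 0, 'camera_matrix': [[548.183, 0.0, 314.906], [0.0, 548.183, 242.016], [0.0, 0.0, 1.0]], 'cam_to_world': [[0.895, 0.3, -0.331, 0.06], [-0.446, 0.573, -0.688, -0.756], [-0.017, 0.763, 0.646, 0.793], [0.0, 0.0, 0.0, 1.0]]}
{'time': 0.1, 'joint_pos': array([ 9.38594401e-01,  3.13388986e-01,  1.49834698e+00, -1.13588356e-06,
        1.33103686e+00, -2.23392474e-01]), 'joint_vel': array([ 0.00091934, -0.00041765, -0.00180813,  0.00126743, -0.00059323,
        0.00073953]), 'effort': array([ 2.46513409e-03, -4.12892175e+01, -2.60143930e+01, -2.57050051e-04,
        2.94801772e-03, -7.44061026e-06]), 'position': array([0.20857026, 0.48155086, 0.24180021]), 'tool_rot': array([-6.37594343e-01, -3.07571215e+00,  1.68721011e-03]), 'ft_force': array([-0.3547599 ,  0.42244874, -0.193585  ]), 'moment': array([0.03428394, 0.01598272, 0.01221576]), 'grip_force': 0.0, 'width': 0.08567179283057585}
```

View pics/top0.png

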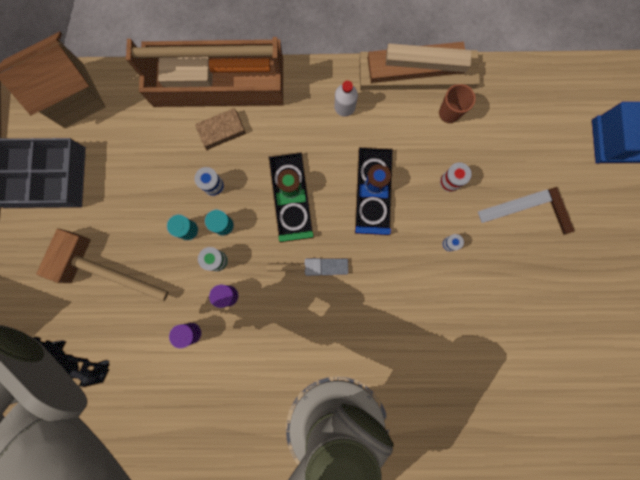

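View pics/side0.png

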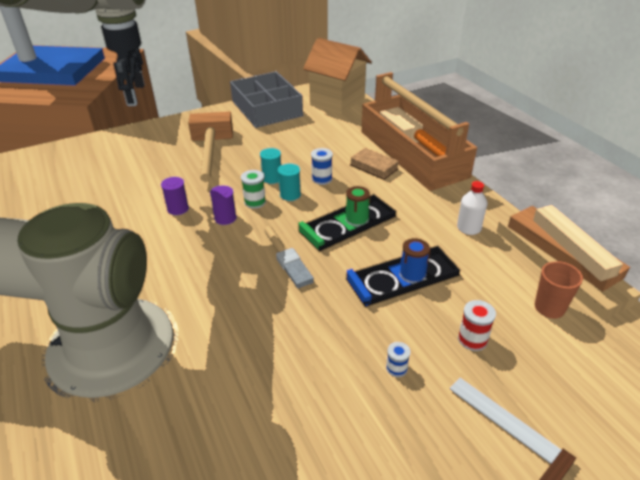

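The top view shows the old green tin at (289,180), old blue (377,175), new blue (207,180), new green (210,259), red (459,173) and small blue (455,242). The turquoise and purple decoys are near (200,225) and (200,315). The tray plates are at (294,236) and (373,231), and the side view agrees.

```bash
cat >> h.py <<'E'
def hsv(f): return cv2.cvtColor(f['pixels'],cv2.COLOR_RGB2HSV)
HUE={'g':(45,80),'b':(105,130),'r':None}
def blob(m,x,y,r):
    w=np.zeros_like(m); w[y-r:y+r+1,x-r:x+r+1]=m[y-r:y+r+1,x-r:x+r+1]
    n,l,s,c=cv2.connectedComponentsWithStats(w.astype(np.uint8))
    i=min(range(1,n),key=lambda i:np.hypot(c[i][0]-x,c[i][1]-y)-0.05*s[i][4]); return c[i],s[i]
def spot(f,x,y,k,z,r=8):
    h=hsv(f); lo,hi=HUE[k]; c,s=blob((h[:,:,0]>=lo)&(h[:,:,0]<=hi)&(h[:,:,1]>110)&(h[:,:,2]>60),x,y,r)
    return c.round(1),s[4],ray(f,*c,z).round(4)
E
python3 - <<'E'
from h import *
f=grab('top')
for n,x,y,k,z in [('og',289,180,'g',.081),('ob',379,175,'b',.081),('nb',206,178,'b',.075),('ng',210,259,'g',.075),('sb',456,242,'b',.048)]:
    print(n,*spot(f,x,y,k,z))
print('red',ray(f,459,173,.075))
h=hsv(f)
for n,x,y in [('gring',293,217),('bring',373,211)]:
    m=(h[:,:,1]<60)&(h[:,:,2]>120); c,s=blob(m,x,y,18); 
    l=np.zeros_like(m,np.uint8); l[y-18:y+19,x-18:x+19]=m[y-18:y+19,x-18:x+19]
    p=max(cv2.findContours(l,0,1)[0],key=cv2.contourArea); e=cv2.fitEllipse(p); print(n,np.round(e[0],1),np.round(e[1],1),ray(f,*e[0],.006).round(4))
for n,x0,x1,k in [('g',262,320,'g'),('b',350,400,'b')]:
    lo,hi=HUE[k]
    m=((h[:,:,2]<60)|((h[:,:,0]>=lo)&(h[:,:,0]<=hi)&(h[:,:,1]>110))).astype(np.uint8)
    w=np.zeros_like(m); w[140:248,x0:x1]=m[140:248,x0:x1]
    p=max(cv2.findContours(w,0,1)[0],key=cv2.contourArea); r=cv2.minAreaRect(p); b=cv2.boxPoints(r)
    print(n,r); P=np.array([ray(f,*q,.018) for q in b]); print(b.round(1).tolist(),P[:,:2].round(4).tolist())
v=f['pixels'][120:330,160:480,::-1]; cv2.imwrite('pics/c1.png',cv2.resize(v,None,fx=2.5,fy=2.5,interpolation=3))
E
```

```text
og [287.7 179.8] 101 [0.5849 0.1111 0.081 ]
ob [379.  174.9] 99 [ 0.5946 -0.104   0.081 ]
nb [205.5 177.8] 73 [0.5932 0.3073 0.075 ]
ng [209.1 258.1] 67 [0.4018 0.294  0.075 ]
sb [455.4 241.6] 30 [ 0.4388 -0.2861  0.048 ]
red [ 0.59901986 -0.29387661  0.075     ]
gring [293.1 216.3] [24.7 24.8] [0.5108 0.1033 0.006 ]
bring [372.5 210.3] [24.6 25. ] [ 0.5242 -0.0959  0.006 ]
g ((290.2596740722656, 196.7216796875), (84.9039535522461, 33.37234115600586), 82.303955078125)
[[268.0, 156.89999389648438], [301.1000061035156, 152.39999389648438], [312.5, 236.60000610351562], [279.3999938964844, 241.0]] [[0.6612, 0.1657], [0.672, 0.0822], [0.4576, 0.0547], [0.4471, 0.1361]]
b ((373.71710205078125, 190.63766479492188), (33.68061065673828, 84.86774444580078), 2.12109637260437)
[[355.29998779296875, 232.39999389648438], [358.5, 147.60000610351562], [392.1000061035156, 148.89999389648438], [389.0, 233.6999969482422]] [[0.467, -0.0509], [0.683, -0.0627], [0.6789, -0.1474], [0.4632, -0.1336]]
```

View pics/c1.png

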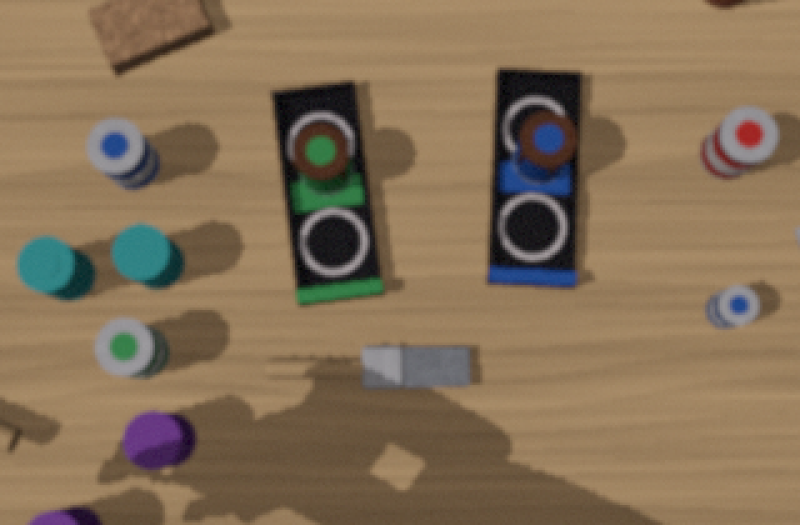

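Call:
arm_command([
  [[0, 0, 0, -0.136], [0, 0, 0, -0.136], [0, 0, 0, -0.136], [-30, -30, 0, 0], [-36, -34, 0, 0]],
], jaw=1)

```text
time: 0.65
position: [0.2744, 0.4173, 0.242]
tool_rot: [0.004, -3.141, 0.0]
ft_force: [1.7, -0.1, -0.3]
width: 0.0854
grip_force: 0.0
```

Call:
arm_command([
  [[-34, -34, 0, 0], [-34, -34, 0, 0], [-34, -34, 0, 0], [-34, -34, 0, 0], [-34, -34, 0, 0]],
])

```text
time: 1.15
position: [0.4455, 0.2459, 0.2422]
tool_rot: [-0.002, -3.141, -0.0]
ft_force: [0.6, 0.5, 0.4]
width: 0.0856
grip_force: 0.0
```

Call:
arm_command([
  [[-35, -34, 0, 0], [-35, -34, 0, 0], [-35, -34, 0, 0], [-34.5, -33, 0, 0], [0, 0, 40, 0]],
])

```text
time: 1.65
position: [0.5891, 0.1082, 0.2055]
tool_rot: [0.009, 3.131, -0.002]
ft_force: [-0.2, 0.9, -0.7]
width: 0.0851
grip_force: 0.0
```

Call:
arm_command([
  [[0, 0, 40, 0], [0, 0, 40, 0], [0, 0, 20, 0], [0, 0, 0, 0], [0, 0, 0, 0]],
])

```text
time: 2.15
position: [0.5843, 0.1125, 0.103]
tool_rot: [0.001, 3.141, 0.0]
ft_force: [-0.1, 0.8, 0.3]
width: 0.0854
grip_force: 0.0
```

```bash
python3 - <<'E'
from h import *
f=grab('top'); v=f['pixels'][60:300,160:480,::-1]; a=cv2.resize(v,None,fx=2,fy=2)
f=grab('side','s1.png'); v=f['pixels'][120:340,240:500,::-1]
cv2.imwrite('pics/c2.png',cv2.resize(v,None,fx=2.5,fy=2.5,interpolation=3)); print(env.sense()['position'])
E
```

```text
[0.58472889 0.11247552 0.1039883 ]
```

View pics/c2.png

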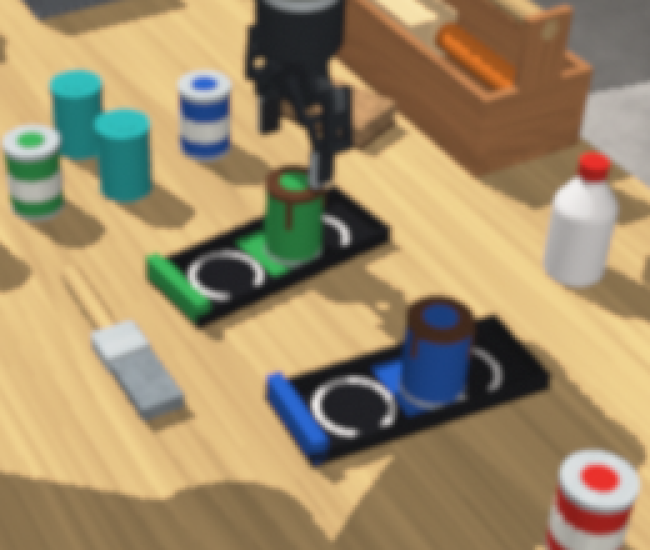

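The side crop shows the fingers straddling the old green tin: finger tips at (265,125) and (318,180), lid at (294,183). Going down to grip it.

Call:
arm_command([
  [[0, -1, 20, 0], [0, 0, 20, 0], [0, 0, 19, 0], [0, 0, 0, 0], [0, 0, 0, 0]],
])

```text
time: 2.75
position: [0.5846, 0.1115, 0.0447]
tool_rot: [0.001, 3.14, -0.0]
ft_force: [0.4, -0.1, 1.1]
width: 0.0855
grip_force: 0.0
```

Call:
arm_command([
  [[0, 0, 0, 0], [0, 0, 0, 0], [0, 0, 0, 0], [0, 0, 0, 0], [0, 0, 0, 0]],
], jaw=0, newtons=40)

```text
time: 3.25
position: [0.5845, 0.1114, 0.0446]
tool_rot: [0.001, 3.14, -0.0]
ft_force: [-1.4, -0.7, 5.3]
width: 0.053
grip_force: 41.4
```

Call:
arm_command([
  [[0, 0, -12, 0], [18, -2, 0, 0], [28, -3, 0, 0], [28, -3, 0, 0], [0, 0, 0, 0]],
])

```text
time: 3.75
position: [0.5069, 0.1036, 0.0556]
tool_rot: [-0.001, -3.138, -0.0]
ft_force: [0.2, 0.6, -2.3]
width: 0.0534
grip_force: 42.8
```

Call:
arm_command([
  [[0, 0, 4, 0], [0, 0, 4, 0], [0, 0, 3, 0], [0, 0, 0, 0], [0, 0, 0, 0]],
])

```text
time: 4.25
position: [0.5106, 0.1035, 0.0446]
tool_rot: [0.001, 3.141, -0.0]
ft_force: [-1.3, -0.4, 4.7]
width: 0.0534
grip_force: 43.2
```

Call:
arm_command([
  [[0, 0, 0, 0], [0, 0, 0, 0], [0, 0, 0, 0], [0, 0, 0, 0], [0, 0, 0, 0]],
], jaw=1)

```text
time: 4.75
position: [0.5099, 0.1035, 0.0443]
tool_rot: [-0.001, -3.142, 0.0]
ft_force: [0.4, 1.0, 0.9]
width: 0.0854
grip_force: 0.0
```

Call:
arm_command([
  [[0, 0, -20, 0], [0, 0, -35, 0], [0, 0, -40, 0], [0, 0, -31, 0], [0, 0, 0, 0]],
])

```text
time: 5.25
position: [0.5116, 0.1035, 0.1744]
tool_rot: [0.001, 3.134, -0.0]
ft_force: [-0.1, 0.1, -0.6]
width: 0.0854
grip_force: 0.0
```

Call:
arm_command([
  [[21, 38, 0, 0], [22, 38, 0, 0], [22, 38, 0, 0], [22, 38, 0, 0], [21, 38.5, 0, 0]],
])

```text
time: 5.75
position: [0.4006, 0.2953, 0.1695]
tool_rot: [-0.002, -3.141, 0.001]
ft_force: [1.6, 0.4, -0.2]
width: 0.0852
grip_force: 0.0
```

Call:
arm_command([
  [[0, 0, 20, 0], [0, 0, 30, 0], [0, 0, 18, 0], [0, 0, 0, 0], [0, 0, 0, 0]],
])

```text
time: 6.25
position: [0.4021, 0.2941, 0.1024]
tool_rot: [-0.001, -3.141, 0.0]
ft_force: [0.5, 0.3, 0.9]
width: 0.0856
grip_force: 0.0
```

```bash
python3 - <<'E'
from h import *
f=grab('top'); print('og',spot(f,294,210,'g',.081,10)); a=f['pixels'][150:330,150:350,::-1]
g=grab('side'); b=g['pixels'][120:300,200:400,::-1]
cv2.imwrite('pics/c3.png',cv2.resize(np.hstack([a,b]),None,fx=2,fy=2,interpolation=3)); print(env.sense()['position'])
E
```

```text
og (array([291. , 210.7]), np.int32(98), array([0.5108, 0.1033, 0.081 ]))
[0.40260679 0.29421203 0.10320949]
```

View pics/c3.png

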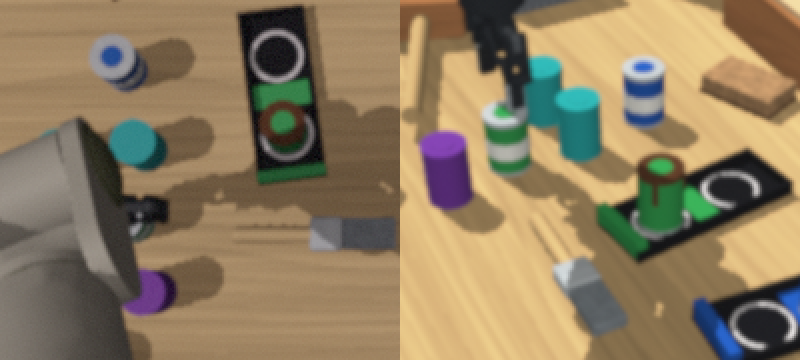

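The old green tin stands on the front ring, measured at (0.511, 0.103), and the gripper straddles the new green tin.

Call:
arm_command([
  [[0, 0, 22, 0], [0, 0, 22, 0], [0, 0, 20, 0], [0, 0, 0, 0], [0, 0, 0, 0]],
])

```text
time: 6.85
position: [0.4026, 0.2943, 0.0393]
tool_rot: [0.001, 3.14, 0.001]
ft_force: [0.4, -0.5, 0.6]
width: 0.0854
grip_force: 0.0
```

Call:
arm_command([
  [[0, 0, 0, 0], [0, 0, 0, 0], [0, 0, 0, 0], [0, 0, 0, 0], [0, 0, 0, 0]],
], jaw=0)

```text
time: 7.35
position: [0.4025, 0.2942, 0.0395]
tool_rot: [0.001, 3.14, 0.001]
ft_force: [-2.2, -2.6, 7.3]
width: 0.0535
grip_force: 41.2
```

Call:
arm_command([
  [[0, 0, -15, 0], [0, 0, -30, 0], [0, 0, -35, 0], [0, 0, -20, 0], [0, 0, 0, 0]],
])

```text
time: 7.85
position: [0.4031, 0.2946, 0.1408]
tool_rot: [0.001, 3.137, 0.003]
ft_force: [0.9, -0.0, -3.2]
width: 0.0531
grip_force: 43.2
```

```bash
python3 - <<'E'
from h import *
f=grab('top'); h=hsv(f); m=(h[:,:,1]<60)&(h[:,:,2]>120); x,y=289,177
l=np.zeros_like(m,np.uint8); l[y-18:y+19,x-18:x+19]=m[y-18:y+19,x-18:x+19]
e=cv2.fitEllipse(max(cv2.findContours(l,0,1)[0],key=cv2.contourArea)); print(e,ray(f,*e[0],.006))
E
```

```text
((288.0328063964844, 177.75607299804688), (24.343233108520508, 24.490394592285156), 22.172008514404297) [0.60989247 0.11604173 0.006     ]
```

Call:
arm_command([
  [[-33, -28, 0, 0], [-35, -30, 0, 0], [-35, -30, 0, 0], [-35, -30, 0, 0], [-35, -30, 0, 0]],
])

```text
time: 8.4
position: [0.5753, 0.1444, 0.1361]
tool_rot: [-0.002, -3.138, 0.0]
ft_force: [2.2, 1.3, -3.3]
width: 0.0536
grip_force: 43.3
```

Call:
arm_command([
  [[-34.5, -30, 0, 0], [0, 0, 0, 0], [0, 0, 20, 0], [0, 0, 30, 0], [0, 0, 20, 0]],
])

```text
time: 8.9
position: [0.6075, 0.1161, 0.0643]
tool_rot: [-0.001, -3.136, -0.0]
ft_force: [-0.2, 0.2, -3.0]
width: 0.0536
grip_force: 43.6
```

Call:
arm_command([
  [[0, 0, 10, 0], [0, 0, 5, 0], [0, 0, 0, 0], [0, 0, 0, 0]],
])

```text
time: 9.3
position: [0.6098, 0.116, 0.0541]
tool_rot: [0.001, 3.14, -0.0]
ft_force: [0.3, -0.4, -2.1]
width: 0.0531
grip_force: 43.5
```

Call:
arm_command([
  [[0, 0, 4, 0], [0, 0, 3, 0], [0, 0, 2, 0], [0, 0, 0, 0], [0, 0, 0, 0]],
])

```text
time: 9.8
position: [0.6095, 0.1159, 0.0455]
tool_rot: [0.001, 3.141, -0.0]
ft_force: [-4.5, -0.3, 7.3]
width: 0.0533
grip_force: 44.3
```

Call:
arm_command([
  [[0, 0, 0, 0], [0, 0, 0, 0], [0, 0, 0, 0], [0, 0, 0, 0], [0, 0, 0, 0]],
], jaw=1)

```text
time: 10.3
position: [0.6094, 0.1159, 0.0443]
tool_rot: [0.001, 3.142, 0.0]
ft_force: [-0.1, -0.7, 0.0]
width: 0.0853
grip_force: 0.0
```

Call:
arm_command([
  [[0, 0, -20, 0], [0, 0, -35, 0], [0, 0, -40, 0], [0, 0, -30, 0], [0, 0, 0, 0]],
])

```text
time: 10.8
position: [0.6111, 0.116, 0.174]
tool_rot: [0.001, 3.133, -0.0]
ft_force: [0.2, 0.2, 0.9]
width: 0.0855
grip_force: 0.0
```

Call:
arm_command([
  [[3, -44, 0, 0], [3, -44, 0, 0], [3, -44, 0, 0], [3, -44, 0, 0], [3, -44, 0, 0]],
])

```text
time: 11.3
position: [0.5936, -0.1057, 0.1684]
tool_rot: [-0.001, -3.14, -0.001]
ft_force: [0.2, -1.1, -0.8]
width: 0.0854
grip_force: 0.0
```

Call:
arm_command([
  [[0, 0, 0, 0], [0, 0, 20, 0], [0, 0, 30, 0], [0, 0, 18, 0], [0, 0, 0, 0]],
])

```text
time: 11.8
position: [0.5928, -0.1028, 0.0981]
tool_rot: [-0.001, -3.136, -0.004]
ft_force: [-0.2, 0.5, -0.6]
width: 0.0852
grip_force: 0.0
```

```bash
python3 - <<'E'
from h import *
f=grab('top'); print('og',spot(f,291,211,'g',.081,8),'ng',spot(f,286,170,'g',.081,10)); a=f['pixels'][100:280,230:430,::-1]
g=grab('side'); b=g['pixels'][140:320,290:490,::-1]
cv2.imwrite('pics/c4.png',cv2.resize(np.hstack([a,b]),None,fx=2,fy=2,interpolation=3)); print(env.sense()['position'])
E
```

```text
og (array([291. , 210.8]), np.int32(97), array([0.5106, 0.1033, 0.081 ])) ng (array([285.8, 169.8]), np.int32(63), array([0.6092, 0.1156, 0.081 ]))
[ 0.59438796 -0.10361275  0.10148518]
```

View pics/c4.png

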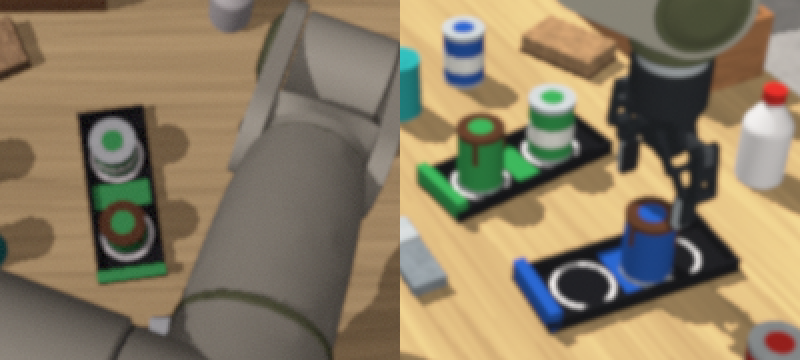

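The green tray is complete, with both tins on their rings at (112,140) and (123,222) in the crop. The gripper is over the old blue tin.

Call:
arm_command([
  [[0, 0, 20, 0], [0, 0, 20, 0], [0, 0, 17, 0], [0, 0, 0, 0], [0, 0, 0, 0]],
])

```text
time: 12.4
position: [0.5949, -0.1041, 0.0456]
tool_rot: [0.001, 3.14, -0.001]
ft_force: [0.5, -0.3, 0.8]
width: 0.0852
grip_force: 0.0
```

Call:
arm_command([
  [[0, 0, 0, 0], [0, 0, 0, 0], [0, 0, 0, 0], [0, 0, 0, 0], [0, 0, 0, 0]],
], jaw=0)

```text
time: 12.9
position: [0.5947, -0.1041, 0.0455]
tool_rot: [0.001, 3.14, -0.001]
ft_force: [-1.9, 2.7, 5.1]
width: 0.053
grip_force: 41.6
```

Call:
arm_command([
  [[0, 0, -12, 0], [18, 2, 0, 0], [26, 3, 0, 0], [26.5, 3, 0, 0], [0, 0, 0, 0]],
])

```text
time: 13.4
position: [0.5211, -0.0953, 0.0566]
tool_rot: [-0.002, -3.139, -0.002]
ft_force: [0.5, -0.2, -2.8]
width: 0.0532
grip_force: 42.7
```

Call:
arm_command([
  [[0, 0, 4, 0], [0, 0, 4, 0], [0, 0, 3, 0], [0, 0, 0, 0], [0, 0, 0, 0]],
])

```text
time: 13.9
position: [0.5243, -0.0961, 0.0455]
tool_rot: [0.001, 3.141, -0.0]
ft_force: [-1.1, -0.0, 4.0]
width: 0.0535
grip_force: 43.1
```

Call:
arm_command([
  [[0, 0, 0, 0], [0, 0, 0, 0], [0, 0, 0, 0], [0, 0, 0, 0], [0, 0, 0, 0]],
], jaw=1)

```text
time: 14.4
position: [0.5238, -0.096, 0.0453]
tool_rot: [0.001, 3.142, -0.0]
ft_force: [-0.0, -0.4, -0.7]
width: 0.0854
grip_force: 0.0
```

Call:
arm_command([
  [[0, 0, -20, 0], [0, 0, -35, 0], [0, 0, -40, 0], [0, 0, -30, 0], [0, 0, 0, 0]],
])

```text
time: 14.9
position: [0.5253, -0.0966, 0.1744]
tool_rot: [0.001, 3.134, -0.005]
ft_force: [0.4, -0.2, -0.1]
width: 0.0857
grip_force: 0.0
```

Call:
arm_command([
  [[-7, 40, 0, 0], [-7, 40, 0, 0], [-7, 40, 0, 0], [-7, 40, 0, 0], [-7, 40, 0, 0]],
])

```text
time: 15.4
position: [0.5587, 0.1056, 0.1694]
tool_rot: [-0.001, -3.14, 0.0]
ft_force: [-0.3, 0.4, 0.5]
width: 0.0852
grip_force: 0.0
```

Call:
arm_command([
  [[-7, 40, 0, 0], [-7, 40, 0, 0], [-7, 41, 0, 0], [-7, 41, 0, 0], [-6, 41, 0, 0]],
])

```text
time: 15.9
position: [0.5929, 0.3085, 0.1691]
tool_rot: [-0.001, -3.14, 0.001]
ft_force: [0.2, -0.7, -0.5]
width: 0.0854
grip_force: 0.0
```

Call:
arm_command([
  [[0, 0, 0, 0], [0, 0, 20, 0], [0, 0, 30, 0], [0, 0, 18, 0], [0, 0, 0, 0]],
])

```text
time: 16.4
position: [0.5915, 0.3059, 0.0986]
tool_rot: [-0.002, -3.135, 0.003]
ft_force: [0.6, 0.2, -0.4]
width: 0.0856
grip_force: 0.0
```

```bash
python3 - <<'E'
from h import *
f=grab('top'); print('ob',spot(f,377,204,'b',.081,10)); a=f['pixels'][100:280,230:430,::-1]
h=hsv(f); m=(h[:,:,1]<60)&(h[:,:,2]>120); x,y=374,170
l=np.zeros_like(m,np.uint8); l[y-17:y+18,x-18:x+19]=m[y-17:y+18,x-18:x+19]
e=cv2.fitEllipse(max(cv2.findContours(l,0,1)[0],key=cv2.contourArea)); print(e,ray(f,*e[0],.006))
g=grab('side'); b=g['pixels'][100:280,240:440,::-1]
cv2.imwrite('pics/c5.png',cv2.resize(np.hstack([a,b]),None,fx=2,fy=2,interpolation=3)); print(env.sense()['position'])
E
```

```text
ob (array([376.2, 204.4]), np.int32(107), array([ 0.5239, -0.0958,  0.081 ]))
((374.21722412109375, 171.4451141357422), (23.975053787231445, 24.475149154663086), 128.38983154296875) [ 0.62418598 -0.10252773  0.006     ]
[0.59319183 0.30660056 0.10244233]
```

View pics/c5.png

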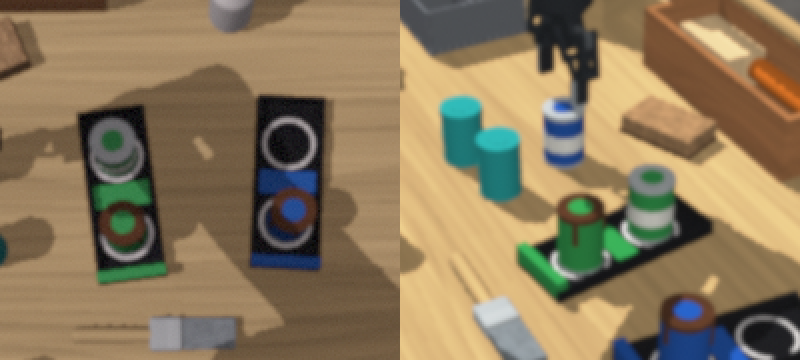

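The old blue tin is on its front ring at (0.524, -0.096), and the gripper straddles the new blue tin. The blue rear ring measures (0.624, -0.102).

Call:
arm_command([
  [[0, 0, 22, 0], [0, 0, 22, 0], [0, 0, 19, 0], [0, 0, 0, 0], [0, 0, 0, 0]],
])

```text
time: 17.0
position: [0.5938, 0.3071, 0.0409]
tool_rot: [0.001, 3.14, 0.001]
ft_force: [-0.1, 0.4, 0.5]
width: 0.0852
grip_force: 0.0
```

Call:
arm_command([
  [[0, 0, 0, 0], [0, 0, 0, 0], [0, 0, 0, 0], [0, 0, 0, 0], [0, 0, 0, 0]],
], jaw=0)

```text
time: 17.5
position: [0.5937, 0.3072, 0.0407]
tool_rot: [0.001, 3.139, 0.001]
ft_force: [-0.9, -0.1, 6.9]
width: 0.0531
grip_force: 42.0
```

Call:
arm_command([
  [[0, 0, -15, 0], [0, 0, -30, 0], [0, 0, -40, 0], [0, 0, -35, 0], [0, 0, 0, 0]],
])

```text
time: 18.0
position: [0.5949, 0.3075, 0.1659]
tool_rot: [0.001, 3.132, 0.005]
ft_force: [0.3, -0.6, -2.0]
width: 0.0527
grip_force: 42.8
```

Call:
arm_command([
  [[-2, -30, 0, 0], [-3, -38, 0, 0], [-3, -38, 0, 0], [-3, -38, 0, 0], [-3, -38, 0, 0]],
])

```text
time: 18.5
position: [0.6063, 0.1234, 0.1588]
tool_rot: [-0.001, -3.14, 0.0]
ft_force: [0.2, 0.0, -1.9]
width: 0.0535
grip_force: 43.0
```

Call:
arm_command([
  [[-3, -38, 0, 0], [-3, -38, 0, 0], [-3, -38, 0, 0], [-3, -38, 0, 0], [-3, -38, 0, 0]],
])

```text
time: 19.0
position: [0.6212, -0.0666, 0.1588]
tool_rot: [-0.001, -3.14, -0.001]
ft_force: [0.6, -0.6, -2.3]
width: 0.0534
grip_force: 43.0
```

Call:
arm_command([
  [[-1.5, -37, 0, 0], [0, 0, 0, 0], [0, 0, 25, 0], [0, 0, 35, 0], [0, 0, 25, 0]],
])

```text
time: 19.5
position: [0.6221, -0.1011, 0.0719]
tool_rot: [-0.001, -3.139, -0.002]
ft_force: [-0.2, 0.1, -3.6]
width: 0.0534
grip_force: 43.2
```

Call:
arm_command([
  [[0, 0, 10, 0], [0, 0, 8, 0], [0, 0, 0, 0], [0, 0, 0, 0]],
])

```text
time: 19.9
position: [0.6238, -0.1021, 0.0575]
tool_rot: [0.001, 3.14, -0.001]
ft_force: [-1.0, -0.4, -1.7]
width: 0.0533
grip_force: 43.2
```

Touch-down should come at about 0.0467, so 11 mm remain.

Call:
arm_command([
  [[0, 0, 5, 0], [0, 0, 4, 0], [0, 0, 2, 0], [0, 0, 0, 0], [0, 0, 0, 0]],
])

```text
time: 20.4
position: [0.6234, -0.1021, 0.0467]
tool_rot: [0.001, 3.141, -0.001]
ft_force: [-5.2, 1.8, 8.7]
width: 0.0537
grip_force: 44.1
```

Call:
arm_command([
  [[0, 0, 0, 0], [0, 0, 0, 0], [0, 0, 0, 0], [0, 0, 0, 0], [0, 0, 0, 0]],
], jaw=1)

```text
time: 20.9
position: [0.6233, -0.1021, 0.0452]
tool_rot: [-0.001, -3.142, 0.0]
ft_force: [-0.3, -0.7, 0.1]
width: 0.0853
grip_force: 0.0
```

Call:
arm_command([
  [[0, 0, -20, 0], [0, 0, -35, 0], [0, 0, -40, 0], [0, 0, -40, 0], [0, 0, -20, 0]],
])

```text
time: 21.4
position: [0.624, -0.1024, 0.2043]
tool_rot: [0.001, 3.137, -0.003]
ft_force: [0.2, 0.2, 0.6]
width: 0.0858
grip_force: 0.0
```

Call:
arm_command([
  [[30, 40, 0, 0], [30, 40, 0, 0], [30, 40, 0, 0], [30, 40, 0, 0], [30, 40, 0, 0]],
])

```text
time: 21.9
position: [0.4719, 0.0993, 0.2004]
tool_rot: [0.002, 3.141, 0.0]
ft_force: [-0.1, 0.2, 1.5]
width: 0.0851
grip_force: 0.0
```

Call:
arm_command([
  [[0, 40, 0, 0], [0, 40, 0, 0], [0, 40, 0, 0], [0, 0, 0, 0], [0, 0, 0, 0]],
])

```text
time: 22.4
position: [0.4733, 0.2184, 0.2002]
tool_rot: [0.001, -3.141, 0.001]
ft_force: [-0.4, -0.3, -0.2]
width: 0.0856
grip_force: 0.0
```

```bash
python3 - <<'E'
from h import *
f=grab('top')
for n,x,y,k,z in [('og',291,211,'g',.081),('ng',286,170,'g',.081),('ob',376,204,'b',.081),('nb',377,163,'b',.081),('sb',456,242,'b',.048)]: print(n,*spot(f,x,y,k,z))
a=f['pixels'][100:280,290:490,::-1]
g=grab('side'); b=g['pixels'][170:350,300:500,::-1]
cv2.imwrite('pics/c6.png',cv2.resize(np.hstack([a,b]),None,fx=2,fy=2,interpolation=3))
E
```

```text
og [290.9 210.6] 94 [0.5111 0.1035 0.081 ]
ng [285.8 169.8] 63 [0.6092 0.1156 0.081 ]
ob [376.4 204.3] 100 [ 0.5243 -0.0962  0.081 ]
nb [378.1 163.1] 76 [ 0.6232 -0.1025  0.081 ]
sb [455.4 241.6] 30 [ 0.4388 -0.2861  0.048 ]
```

View pics/c6.png

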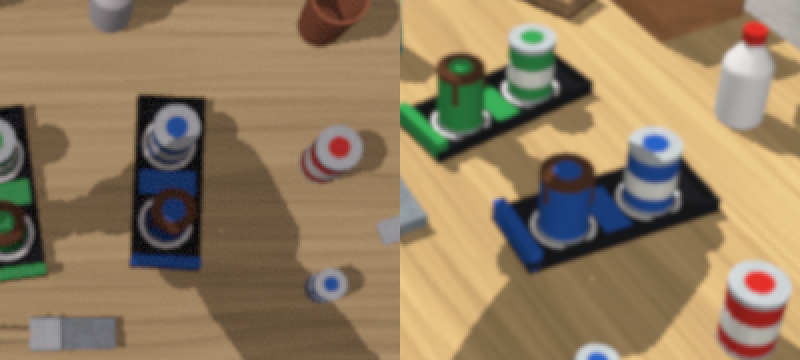

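All four tins stand upright on their rings, within about 1 mm of the targets. The red and small blue tins have not moved, so I'm handing the job in.

```bash
python3 -c "
from rig import env
print(env.finish_job())"
```

```text
the job is handed in; nothing more can be done
None
```

The job is handed in: in both trays the old tin stands on the front ring with the new one behind it, each within about 1 mm of its ring by the last camera check, and the red and small blue tins were never touched (no verdict was returned).

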